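# Lock the knife chest at the end of the peeling shift

### The arm

A 6-joint arm with a two-finger parallel gripper is mounted at the origin on the work surface. World frame = base frame: x ahead of the robot, y to its left, z up, the work surface at z = 0. Lengths are in m, angles in rad, forces in N, time in s.
With the tool pointing down it reaches from about 0.375 to 0.9 m from the base axis. Payload 3.1 kg.
Tool frame: the origin (TCP) lies between the finger pads; the fingertips stand 14 mm ahead of it and the grasp point (between the pads) lies 5 mm behind it (robot.finger_overhang is the distance from the TCP to the fingertips, in m); z points along the fingers, y is the line along which they close (so a half turn about z gives the same grasp; the last joint's range is limited). The gripper opens to 87 mm and grips with 3 to 60 N. Pads are 19 mm wide; open, the fingers measure 117 mm over their backs; the gripper's body (75 mm by 190 mm) begins 51 mm behind the grasp point.
Start: joints at [1.143, 0.527, 1.433, -0, 1.181, -0.178], TCP at [0.154, 0.606, 0.237] pointing down, gripper open.
Joint ranges: [-3.08, 3.08], [-0.75, 2.2], [0.22, 2.44], [-1.43, 4.57], [0, 2.65], [-2.85, 2.85]. Speed limits (rad/s): [2.79, 2.79, 3.14, 3.14, 3.14, 3.14].

### API

Orientations are given as a unit quaternion [x, y, z, w].
In Python, from rig import monitor, cams, workorder, robot gives the robot as it stands.
- The arm moves only by the tool send_rows, never from a script. Its argument "moves" is one flat list of numbers, 7 for each row, row after row: the opening, from 0 (shut) to 1 (fully open), then the shift along the world's x, y, z in cm, then the turn, a rotation vector about the world's x, y, z in rad. A call has 1 to 5 rows; each row is the pose to reach, as a shift and turn from the pose commanded when the call began; what a row does not reach only later rows make up. A row lasts 1/12 s, in which the tool goes at most 41.7 mm and 7.16 degrees, less where a joint would pass 70% of its speed; a pose out of reach is approached as far as the arm can. A call with a gripper value outside its range is refused whole. The fingers move at their own pace and stop on an object; "grip_force" is the grip in N (left out, the last holds). Time passes only in rows, so rows that repeat a pose let the fingers close. It gives the time, the measured TCP pose, the force, the opening and the grip force at its end, in the units of the state.
- monitor.get_obs(): the state, without advancing time (a new reading comes with each control period).
- cams.camera(name): name is "side" or "top" or "wrist"; returns a dict with "pixels" (384x512x3 uint8, blue, green, red), "range_z" (384x512 float32, m along the optical axis (not along the pixel's ray), 0 where there is no reading), "fovy" (degrees; the focal length in pixels is half the picture's height over the tangent of half this angle, whatever the lens; pixels are square), "cx", "cy" (the principal point, pixels), "rvec" (rotation vector, rad) and "tvec" (3), from world to camera coordinates, as OpenCV has them; the wrist camera has in their place "hand_eye" (4x4, takes a point from camera to tool coordinates, whose origin is the TCP and whose axes are the flange's). Camera axes: x right, y down, z forward; pixel columns grow to the right and rows downward; lengths in m; the calibration is good to about 2 mm. The wrist camera is an equidistant fisheye: a pixel r from the principal point sees the ray r / f radians off the axis. A picture is of the moment at which its call begins: read the wrist's pose just before it.
- workorder.hand_in(): hands the job in; it is judged then, once.
The state is a dict: "time": time; "q": joint angles; "joint_velocities": joint speeds; "joint_torque": joint torques, N m; "position": TCP position; "tool_rot": TCP orientation; "ft_force": force on the tool from outside, world axes, zero at the start; "moment": the same for the moment, N m; "grip_width": finger opening in m; "grip_force": force on a finger pad.
Only numpy, scipy, OpenCV 4.12 (cv2) and the standard library are available. Lean on these libraries where they do the work, as an engineer would, in place of code of your own. Each camera call takes 0.05 s, during which the arm holds its last target. There are 200 camera calls.

### The job

Lock up the knife chest for the night: ease the lid all the way down, then swing the padlock's raised shackle round so that its toe goes through the eye of the lid's tab into the padlock, and press it down firmly but without forcing it until it clicks and stays down by itself. Leave everything else on the bench where it is.

Things in the scene. Friction and masses are not known exactly. Their poses are not given: they have to be found in the camera images.
- chest: green steel knife chest, fixed to the bench: 190 deep (x), 360 wide (y), 105 high without lid. Origin on the bench under the middle of its front face (the one towards the robot); its x axis points to its back, y to the left seen from the robot, z up. 'Chest z' and the like below are in this frame, in mm.
- lid (a joint): the lid's hinge, along the chest's back top edge (chest x = 190, z = 105): 0 = fully shut, radians, grows as it opens; starts at 0.7 to 1.15. Friction holds the lid wherever it is left; a push of 2 to 7 N down on its front edge moves it. The lid is 192 x 364 mm; shut, its top lies at chest z = 113.
- lid_edge (a point): middle of the lid's front edge, on its top face: 190 from the hinge line towards the front, 8 above the lid's underside
- tab_eye (a point): centre of the eye in the steel tab that stands forward of the lid's front edge, on the tab's top face. The eye is a slot 35 (x) by 20 (y) in a plate 3 thick and 34 wide. With the lid shut it lies at chest x = -32, y = 20, z = 93.5, over a slot of the same size in the shroud's roof.
- shroud: dark steel lock shroud welded to the chest's front (same origin and axes as the chest): a pocket 54 (x -59 to -5) by 78 (y -39 to 39), floor at z = 22, cheeks up to z = 76 (right) and 89 (left), a front plate with a window up to z = 74, and over the left half (y 3 to 43) a roof plate at z = 86.5 to 89.5 with the slot.
- pocket (a point): middle of the shroud's pocket at the height of the padlock's top (chest -32, 0, 84). The brass padlock, 32 x 70 x 62 high, stands loose in the pocket and is NOT measured: it is up to 4 off this point, turned up to 0.24 rad either way, and shifts if pushed. Holes in its top, 12.5 wide, 40 apart: heel hole at its -y end, toe hole at its +y end under the slots.
- shackle: the padlock's shackle: upside-down U of 11 round steel bar, legs 40 apart. Origin: axis of the bar at the middle of the bow (straight top, 22 long), the place to hold it. x is square to the U, y points along the bow from heel to toe, z up. Starts sprung up (origin at chest z = 166.5), toe swung 1.0 to 1.5 rad to the front; goes 26.5 down to its stop (z = 140).
- heel (a point): top of the heel leg (y = -20 from the bow's middle): the upright axis on which the shackle swings freely; the leg stays captive in the padlock. Turned clockwise from above, the toe comes over its hole when the shackle's y axis lines up with the padlock's (about the chest's y). A spring of 6 to 8 N pushes the shackle up until latched. Pushing with over 35 N strains the lock.
- toe (a point): tip of the toe leg (y = 20, 68.5 below the bow's middle): flat, 9 wide, small chamfer on the 11 bar. Starts at chest z = 98, clear of the shut lid's tab. Missing its hole it stops on the padlock at z = 84 or on a plate. In the hole, the hidden pawl resists more and more, up to about 18 N in all, then snaps into the toe's notch 3 to 4 before the stop; let go, it then rests at about z = 74.5.
- keys: bunch of two brass keys on a 32 mm steel ring, lying flat, origin under the ring, bystander
- small_padlock: small red padlock lying on its side, 63 x 24 x 20, bystander
- peeling_knife: long peeling knife with a wooden handle, 310 long, origin where the blade begins, bystander
- peeler: orange Y-shaped peeler, 110 long, bystander
- whetstone: grey whetstone on a wooden base, 180 x 64 x 32, bystander
- mug: steel mug, 76 across, 85 high, bystander
- oil_bottle: yellow plastic oil bottle with a red cap, 52 across, 130 high, bystander
Not all that is in view belongs to the job. There is more than one size of the part that bears shackle; the job needs the largest.

How it is judged:
By the outcome, as a careful person would: the job done as asked, in the order asked, and still so for the second after the job is handed in, with the robot touching nothing.
It also fails if it takes over 64 s, if anything falls off the work surface, if the arm or the gripper's body presses on something with over 40 N, if the wrist force passes 120 N, or if a joint passes its speed limit or range.

## Working session

There is one attempt and no reset: what is moved stays moved. The work goes in short steps, Python scripts to look and compute and a tool call to move; the robot and the scene stay as the last step left them, time stands still between calls to the robot, and variables do not carry over. Pictures are saved under pics/ and viewed, at most 10 in all, crops included, and the job is handed in when it is done.

Besides the shell and the picture viewer there is one more tool, called after "Request:" as a command line: name --argument value ..., lists and objects as JSON in quotes. send_rows: Moves the arm, as the interface text tells. Its arguments: {"type":"object","properties":{"moves":{"type":"array","items":{"type":"number"}},"grip_force":{"type":"number"}},"required":["moves"]}

```bash
ls; mkdir -p pics
cat > h.py <<'E'
import numpy as np, cv2
from scipy.spatial.transform import Rotation as R
from rig import monitor, cams, workorder, robot
def shot(name):
    o=monitor.get_obs(); c=cams.camera(name); c['f']=192/np.tan(np.radians(c['fovy'])/2)
    if 'hand_eye' in c:
        T=np.eye(4);T[:3,:3]=R.from_quat(o['tool_rot']).as_matrix();T[:3,3]=o['position']
        c['M']=T@np.array(c['hand_eye'])
    else:
        T=np.eye(4);T[:3,:3]=R.from_rotvec(np.ravel(c['rvec'])).as_matrix();T[:3,3]=np.ravel(c['tvec'])
        c['M']=np.linalg.inv(T)
    c['fish']='hand_eye' in c
    return c
def rays(c,uv):
    uv=np.atleast_2d(uv).astype(float); d=(uv-[c['cx'],c['cy']])/c['f']
    if c['fish']:
        r=np.linalg.norm(d,axis=1,keepdims=True)+1e-9
        d3=np.hstack([np.sin(r)*d/r,np.cos(r)])
    else: d3=np.hstack([d,np.ones((len(d),1))])
    return d3
def pts(c,uv):
    uv=np.atleast_2d(uv); d=rays(c,uv); z=c['range_z'][uv[:,1].astype(int),uv[:,0].astype(int)]
    P=d/d[:,2:]*z[:,None]
    return P@c['M'][:3,:3].T+c['M'][:3,3]
def plane(c,uv,h):
    d=rays(c,uv)@c['M'][:3,:3].T; o=c['M'][:3,3]
    return o+d*((h-o[2])/d[:,2:])
def cloud(c):
    u,v=np.meshgrid(np.arange(512),np.arange(384)); uv=np.stack([u.ravel(),v.ravel()],1)
    P=pts(c,uv); P[c['range_z'].ravel()==0]=np.nan
    return P.reshape(384,512,3)
def proj(c,P):
    T=np.linalg.inv(c['M']); p=np.atleast_2d(P)@T[:3,:3].T+T[:3,3]
    if c['fish']:
        r=np.linalg.norm(p[:,:2],axis=1,keepdims=True); d=p[:,:2]/(r+1e-9)*np.arctan2(r,p[:,2:])
    else: d=p[:,:2]/p[:,2:]
    return d*c['f']+[c['cx'],c['cy']]
E
python3 - <<'E'
from h import *
o=monitor.get_obs(); print(o)
a=shot('top');b=shot('side')
cv2.imwrite('pics/a.png',np.hstack([a['pixels'],b['pixels']])[:, :, :])
im=np.vstack([a['pixels'],b['pixels']]); cv2.imwrite('pics/a.png',cv2.resize(im,(400,600)) if 0 else a['pixels'])
cv2.imwrite('pics/b.png',b['pixels'])
for c in(a,b): print(c['M'].round(3),c['fovy'],c['cx'],c['cy'])
E
```

```text
pics
{'time': 0.0, 'q': array([ 1.14251875e+00,  5.28464400e-01,  1.43390725e+00,  1.16305134e-05,
        1.18139398e+00, -1.78523092e-01]), 'joint_velocities': array([-0.00144734,  0.00050036,  0.00164822,  0.00108498, -0.0001488 ,
       -0.00134538]), 'joint_torque': array([-3.18910897e-04, -4.40037417e+01, -1.76589525e+01,  6.33050082e-02,
        5.82530466e-02, -1.65989582e-04]), 'position': array([0.15416351, 0.60496078, 0.23557112]), 'tool_rot': array([ 1.24555058e-01,  9.92212103e-01, -1.03526087e-03, -3.29739744e-04]), 'ft_force': array([0.32743661, 0.80788352, 0.53342634]), 'moment': array([-0.06971616,  0.00359836,  0.01433744]), 'grip_force': 0.0, 'grip_width': 0.0870099151262295}
[[-0.006 -0.988  0.157  0.28 ]
 [-1.     0.005 -0.007  0.052]
 [ 0.006 -0.157 -0.988  1.646]
 [ 0.     0.     0.     1.   ]] 46.874461636667576 251.0691640905709 184.6829212096844
[[ 0.996 -0.073  0.048  0.469]
 [-0.087 -0.771  0.631 -0.835]
 [-0.009 -0.633 -0.774  1.177]
 [ 0.     0.     0.     1.   ]] 44.07568999948484 252.9129064075541 196.18729524763242
```

View pics/a.png

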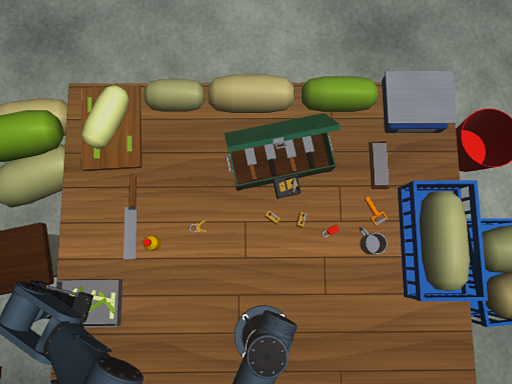

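View pics/b.png

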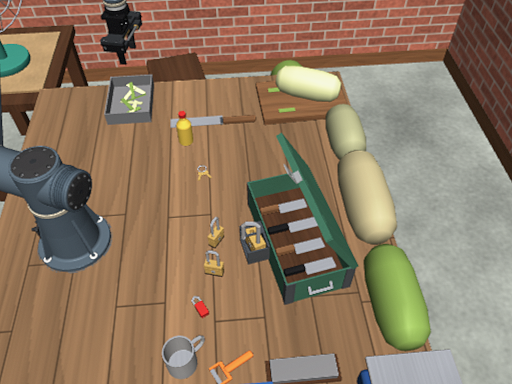

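Top view: the brass padlock in the chest's dark shroud at (288,186). Lookalikes are two loose brass padlocks at (272,216) and (302,219) and the red one at (331,230); keys are at (198,227). The one in the shroud is the largest and is the one described. In the side view the same padlock is at (255,238), and the others are at (216,233), (213,263) and (200,307).

Run:
```python
from h import *
for n in('top','side'):
    c=shot(n); P=cloud(c); hsv=cv2.cvtColor(c['pixels'],cv2.COLOR_BGR2HSV)
    g=cv2.inRange(hsv,(65,80,20),(95,255,200))>0
    m=g&(P[...,0]>.3)&(P[...,0]<1)&(abs(P[...,1])<.35)&(P[...,2]>.03)
    Q=P[m]; print(n,len(Q),Q.min(0),Q.max(0))
    rim=Q[abs(Q[:,2]-.105)<.006]
    r=cv2.minAreaRect((rim[:,:2]*1000).astype(np.float32)); print('rim',r,cv2.boxPoints(r).round(0).tolist())
    # lid plane pts
    hi=Q[Q[:,2]>.13]; mu=hi.mean(0); nrm=np.linalg.svd(hi-mu)[2][2]; print('lid',mu,nrm,'ang',np.arctan2(np.hypot(*nrm[:2]),abs(nrm[2])),'zmax',hi[:,2].max(), hi[hi[:,2]>hi[:,2].max()-.01].mean(0))
    y=cv2.inRange(hsv,(15,80,80),(35,255,255))>0
    S=P[y&(P[...,2]>.07)&(P[...,2]<.2)&(abs(P[...,1]+0)<.2)&(P[...,0]>.4)&(P[...,0]<.7)]
    print('brass',len(S),S.mean(0) if len(S) else 0)
    # steel shackle above .1 near shroud
    if n=='side':
        x0,y0=225,205; cv2.imwrite('pics/c.png',cv2.resize(c['pixels'][195:275,220:300],(640,640))[:600])
    else: 
        cv2.imwrite('pics/d.png',cv2.resize(c['pixels'][165:205,260:320],(780,520),interpolation=cv2.INTER_CUBIC))
```

```text
top 2168 [ 0.52414714 -0.25516488  0.03100902] [0.77687657 0.13227231 0.2842104 ]
rim ((615.1649169921875, -70.73484802246094), (123.21983337402344, 358.0345764160156), 10.681591033935547) [[521.0, 94.0], [588.0, -258.0], [709.0, -235.0], [643.0, 117.0]]
lid [ 0.68317137 -0.05818778  0.22740289] [0.82911106 0.16864481 0.53304201] ang 1.0086044355045851 zmax 0.2842103963127576 [ 0.65294453 -0.06248212  0.27736393]
brass 129 [ 0.51944546 -0.08638533  0.08805755]
side 4007 [ 0.5242475  -0.25821624  0.0300154 ] [0.78132961 0.12519472 0.31144996]
rim ((653.0720825195312, -65.24220275878906), (198.40533447265625, 363.42523193359375), 11.26108169555664) [[520.0, 94.0], [591.0, -263.0], [786.0, -224.0], [715.0, 132.0]]
lid [ 0.68654789 -0.09734104  0.23075615] [-0.83611463 -0.15940315 -0.52488376] ang 1.0182177890321713 zmax 0.3114499575566435 [ 0.61176148 -0.06777844  0.31144996]
brass 216 [ 0.52765326 -0.09744781  0.08430193]
```

View pics/c.png

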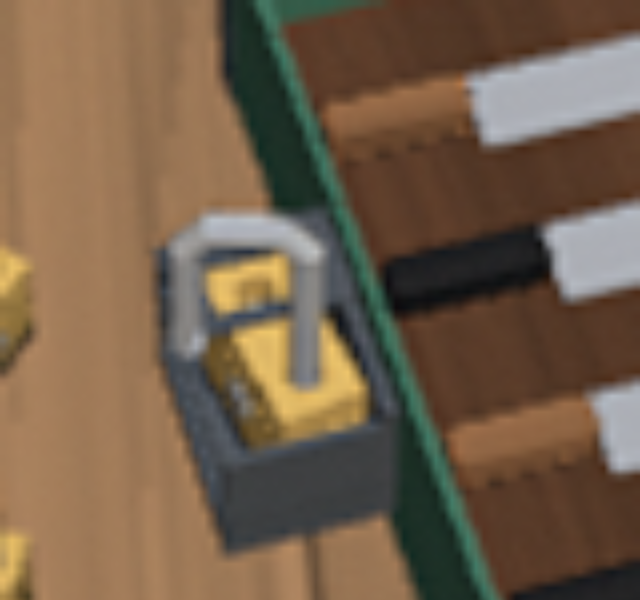

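Side crop: the shackle's bow runs from (190,240) to (310,240). The heel leg is at right, going into the brass at (305,385), and the toe leg hangs at the left, in front of the shroud at (185,350). That matches the description. Next: chest frame and shackle angle.

```bash
cat >> h.py <<'E'
YAW=.192; O=np.array([.555,-.083,0.])
RC=R.from_euler('z',YAW).as_matrix()
def toC(P): return (np.asarray(P)-O)@RC
def toW(p): return np.asarray(p)/1000@RC.T+O
E
python3 - <<'E'
from h import *
for n in('top','side'):
    c=shot(n); C=toC(cloud(c))*1000; hsv=cv2.cvtColor(c['pixels'],cv2.COLOR_BGR2HSV)
    x,y,z=C[...,0],C[...,1],C[...,2]
    m=(x>-95)&(x<-8)&(y>-50)&(y<50)&(z>140)&(z<185)
    Q=C[m]; print(n,len(Q)); 
    if len(Q)>4:
        b=Q[Q[:,2]>158]; r=cv2.minAreaRect(b[:,:2].astype(np.float32)); print(r,cv2.boxPoints(r).round().tolist(),b.mean(0),np.percentile(b[:,2],[50,95]))
    # chest check
    g=(cv2.inRange(hsv,(65,80,20),(95,255,200))>0)
    rim=C[g&(abs(z-105)<5)&(abs(y)<200)&(x>-15)&(x<15)]
    print('front edge: x by y',np.polyfit(rim[:,1],rim[:,0],1), np.percentile(rim[:,0],[5,50]), rim[:,1].min(),rim[:,1].max())
    fr=C[g&(z>30)&(z<95)&(abs(y)<170)&(x>-12)&(x<12)]; print('front face',len(fr), np.median(fr[:,0]) if len(fr) else 0)
    L=C[g&(z>125)&(abs(y)<200)&(x>0)&(x<210)]
    for yy in(-150,-100,-50,80,140):
        k=L[abs(L[:,1]-yy)<20]
        if len(k): e=k[k[:,2].argmax()]; print('edge',yy,e.round(), 'ang',np.arctan2(e[2]-105,190-e[0]).round(3))
    # shroud dark walls
    br=C[(cv2.inRange(hsv,(15,80,80),(35,255,255))>0)&(x>-70)&(x<0)&(y>-50)&(y<50)&(abs(z-84)<5)]
    if len(br): r=cv2.minAreaRect(br[:,:2].astype(np.float32)); print('brass top',r,cv2.boxPoints(r).round().tolist())
E
```

```text
top 50
((-43.80143737792969, -13.921289443969727), (10.498722076416016, 42.073097229003906), 72.74994659423828) [[-65.0, -13.0], [-25.0, -25.0], [-22.0, -15.0], [-62.0, -3.0]] [-43.00679346 -13.74096078 169.88648052] [169.8189088  178.32499221]
front edge: x by y [-0.0062569   4.60048447] [1.68041104 4.39815864] -177.67482601547164 179.10266104480488
front face 5 4.213619260714841
edge -150 [ 104. -164.  283.] ang 1.121
edge -100 [  96. -119.  283.] ang 1.085
edge -50 [102. -55. 285.] ang 1.114
edge 80 [102.  78. 283.] ang 1.111
edge 140 [100. 133. 283.] ang 1.101
brass top ((-26.18861198425293, -3.5610275268554688), (32.20131301879883, 64.46115112304688), 9.295262336730957) [[-47.0, 26.0], [-37.0, -38.0], [-5.0, -33.0], [-16.0, 31.0]]
side 108
((-44.50440979003906, -15.361228942871094), (9.60119915008545, 44.968875885009766), 72.48983764648438) [[-67.0, -13.0], [-25.0, -27.0], [-22.0, -18.0], [-65.0, -4.0]] [-43.15024148 -15.66329688 167.84688434] [168.71799447 174.3971218 ]
front edge: x by y [-0.0055919   3.53173615] [0.6673016  3.26390362] -180.52978241143487 180.7431796345881
front face 305 1.764498222366075
edge -150 [ 103. -139.  280.] ang 1.109
edge -100 [ 100. -115.  281.] ang 1.096
edge -50 [102. -62. 281.] ang 1.107
edge 80 [102.  64. 280.] ang 1.106
edge 140 [100. 157. 281.] ang 1.098
brass top ((-27.553251266479492, -0.8720626831054688), (32.42490005493164, 70.64762878417969), 9.052186012268066) [[-49.0, 31.0], [-38.0, -38.0], [-6.0, -33.0], [-17.0, 37.0]]
```

```bash
cat >> h.py <<'E'
YAW=.197; O=np.array([.5568,-.0827,0.]); RC=R.from_euler('z',YAW).as_matrix()
def yawy(q): # world angle of tool y
    v=R.from_quat(q).as_matrix()[:,1]; return np.arctan2(v[1],v[0])
def goto(p,ang=None,tipoff=14):
    "p: chest mm of fingertips (tipoff 14) or grasp point (-5); prints shift cm, yaw turn"
    o=monitor.get_obs(); w=toW(p)+[0,0,tipoff/1000]
    t=0 if ang is None else (YAW+ang-yawy(o['tool_rot'])+np.pi)%(2*np.pi)-np.pi
    print('shift cm',((w-o['position'])*100).round(2),'turn',round(t,3),'t',o['time'],'F',o['ft_force'].round(1))
E
python3 - <<'E'
from h import *
goto([106,-100,305],np.pi/2)
z=R.from_quat(monitor.get_obs()['tool_rot']).as_matrix()[:,2];print(z)
E
```

```text
shift cm [ 52.59 -76.54   8.28] turn 0.447 t 0.3 F [-0.3 -0.2  0.3]
[-3.01480925e-04 -6.83400590e-04 -9.99999721e-01]
```

Request:
send_rows --moves '[0,2.1,-3.1,1.5,0,0,0.1,0,4.2,-6.1,3,0,0,0.1,0,6.3,-9.2,5,0,0,0.1,0,8.4,-12.2,7,0,0,0.1,0,10.5,-15.3,9,0,0,0.1]'

```text
time: 0.72
position: [0.2592, 0.4523, 0.3265]
tool_rot: [0.074, 0.997, -0.0, -0.0]
ft_force: [0.8, 0.2, 0.7]
grip_width: 0.0616
grip_force: 0.0
```

Request:
send_rows --moves '[0,2.1,-3.1,0.5,0,0,0.1,0,4.2,-6.1,1,0,0,0.1,0,6.3,-9.2,1.5,0,0,0.1,0,8.4,-12.2,2,0,0,0.1,0,10.5,-15.3,2,0,0,0.1]'

```text
time: 1.13
position: [0.3648, 0.2995, 0.3471]
tool_rot: [0.025, 1.0, 0.001, 0.001]
ft_force: [0.1, -0.1, -0.2]
grip_width: 0.0283
grip_force: 0.0
```

Request:
send_rows --moves '[0,2.1,-3.1,0,0,0,0.1,0,4.2,-6.1,0,0,0,0.1,0,6.3,-9.2,0,0,0,0.1,0,8.4,-12.2,0,0,0,0.1,0,10.5,-15.3,0,0,0,0.1]'

```text
time: 1.55
position: [0.4693, 0.1462, 0.346]
tool_rot: [-0.025, 1.0, 0.0, 0.0]
ft_force: [-0.2, 0.7, -0.4]
grip_width: 0.0016
grip_force: 0.0
```

Request:
send_rows --moves '[0,2.1,-3.1,0,0,0,0.1,0,4.2,-6.1,0,0,0,0.1,0,6.3,-9.2,0,0,0,0.1,0,8.4,-12.2,0,0,0,0.1,0,10.5,-15.3,0,0,0,0.1]'

```text
time: 1.97
position: [0.5743, -0.0069, 0.3458]
tool_rot: [-0.075, 0.997, 0.0, 0.0]
ft_force: [0.9, 0.5, -0.0]
grip_width: 0.0005
grip_force: 0.0
```

Request:
send_rows --moves '[0,2.1,-3.1,0,0,0,0.05,0,4.2,-6.1,0,0,0,0.05,0,6.3,-9.2,0,0,0,0.05,0,8.4,-12.2,0,0,0,0.05,0,10.5,-15.3,0,0,0,0.05]'

```text
time: 2.38
position: [0.6793, -0.1597, 0.3456]
tool_rot: [-0.1, 0.995, 0.0, -0.0]
ft_force: [1.4, 0.1, 0.3]
grip_width: 0.0006
grip_force: 0.0
```

Run:
```python
from h import *
goto([106,-100,290],np.pi/2); print(monitor.get_obs()['position'], toC(monitor.get_obs()['position']))
```

```text
shift cm [ 0.1  -0.03 -4.16] turn -0.003 t 2.3833 F [1.4 0.1 0.3]
[ 0.67929492 -0.15969975  0.34557255] [ 0.10505462 -0.09948615  0.34557255]
```

Run:
```python
from h import *
# 24 waypoints: cumulative world shift (cm) from tip at edge+6, phi 1.107
ph=np.linspace(1.107,.042,21); e=np.stack([190-190.2*np.cos(ph),105+190.2*np.sin(ph)],1)
for k in range(0,20,5):
    d=(e[k+1:k+6]-e[k])/10; print([[round(v,2) for v in (a*np.cos(YAW),a*np.sin(YAW),b)] for a,b in d])
print(e[0])
```

```text
[[np.float64(-0.88), np.float64(-0.17), np.float64(-0.48)], [np.float64(-1.73), np.float64(-0.34), np.float64(-1.0)], [np.float64(-2.55), np.float64(-0.51), np.float64(-1.57)], [np.float64(-3.34), np.float64(-0.67), np.float64(-2.18)], [np.float64(-4.1), np.float64(-0.82), np.float64(-2.84)]]
[[np.float64(-0.72), np.float64(-0.14), np.float64(-0.7)], [np.float64(-1.41), np.float64(-0.28), np.float64(-1.43)], [np.float64(-2.05), np.float64(-0.41), np.float64(-2.2)], [np.float64(-2.66), np.float64(-0.53), np.float64(-3.0)], [np.float64(-3.22), np.float64(-0.64), np.float64(-3.84)]]
[[np.float64(-0.52), np.float64(-0.1), np.float64(-0.86)], [np.float64(-0.99), np.float64(-0.2), np.float64(-1.76)], [np.float64(-1.41), np.float64(-0.28), np.float64(-2.67)], [np.float64(-1.79), np.float64(-0.36), np.float64(-3.61)], [np.float64(-2.12), np.float64(-0.42), np.float64(-4.57)]]
[[np.float64(-0.28), np.float64(-0.06), np.float64(-0.97)], [np.float64(-0.5), np.float64(-0.1), np.float64(-1.96)], [np.float64(-0.67), np.float64(-0.13), np.float64(-2.96)], [np.float64(-0.79), np.float64(-0.16), np.float64(-3.96)], [np.float64(-0.86), np.float64(-0.17), np.float64(-4.97)]]
[104.9146752  275.10739991]
```

Request:
send_rows --moves '[0,0,0,-2.5,0,0,0,0,0,0,-4,0,0,0,0,0,0,-4.5,0,0,0,0,0,0,-5,0,0,0,0,0,0,-5.4,0,0,0]'

```text
time: 2.8
position: [0.6788, -0.1579, 0.292]
tool_rot: [-0.1, 0.995, -0.0, 0.0]
ft_force: [0.3, 0.2, 1.5]
grip_width: 0.0003
grip_force: 1.1
```

Request:
send_rows --moves '[0,-0.8,-0.15,-0.7,0,0,0,0,-1.6,-0.3,-1.3,0,0,0,0,-2.5,-0.5,-1.9,0,0,0,0,-3.3,-0.65,-2.5,0,0,0,0,-4.1,-0.8,-3.2,0,0,0]'

```text
time: 3.22
position: [0.6384, -0.1661, 0.2633]
tool_rot: [-0.101, 0.995, -0.002, 0.002]
ft_force: [-1.2, 0.4, 5.8]
grip_width: 0.0005
grip_force: 2.7
```

Contact (~5 N up); the lid is moving. Continuing along the arc.

Request:
send_rows --moves '[0,-0.7,-0.15,-0.7,0,0,0,0,-1.4,-0.3,-1.45,0,0,0,0,-2.05,-0.4,-2.2,0,0,0,0,-2.65,-0.55,-3.0,0,0,0,0,-3.2,-0.65,-3.85,0,0,0]'

```text
time: 3.63
position: [0.6052, -0.1729, 0.2231]
tool_rot: [-0.1, 0.995, -0.001, 0.0]
ft_force: [-3.1, -0.4, 3.9]
grip_width: 0.0007
grip_force: 2.4
```

Request:
send_rows --moves '[0,-0.5,-0.1,-0.85,0,0,0,0,-1.0,-0.2,-1.75,0,0,0,0,-1.4,-0.3,-2.65,0,0,0,0,-1.8,-0.35,-3.6,0,0,0,0,-2.1,-0.4,-4.5,0,0,0]'

```text
time: 4.05
position: [0.5846, -0.177, 0.1758]
tool_rot: [-0.1, 0.995, -0.0, 0.0]
ft_force: [-1.0, -0.3, 2.8]
grip_width: 0.0005
grip_force: 1.2
```

Run:
```python
from h import *
goto([8,-100,113],np.pi/2); print(toC(monitor.get_obs()['position']))
c=shot('side'); cv2.imwrite('pics/e.png',c['pixels'])
```

```text
shift cm [-0.04 -0.22 -4.88] turn -0.003 t 4.05 F [-1.  -0.3  2.8]
[ 0.00883718 -0.09790923  0.17581643]
```

View pics/e.png

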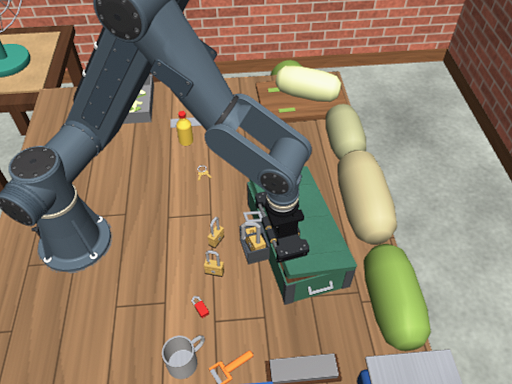

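The side view shows the lid about 0.3 rad from shut under the fingers at (285,215). The shackle at (255,230) is untouched. Finishing straight down, slowly.

Request:
send_rows --moves '[0,0,0,-0.8,0,0,0,0,0,0,-1.6,0,0,0,0,0,0,-2.4,0,0,0,0,0,0,-3.2,0,0,0,0,0,0,-3.8,0,0,0]'

```text
time: 4.52
position: [0.5847, -0.1766, 0.1371]
tool_rot: [-0.1, 0.995, 0.0, -0.0]
ft_force: [-0.7, -1.4, 0.7]
grip_width: 0.0006
grip_force: 0.8
```

Request:
send_rows --moves '[0,0,0,-0.4,0,0,0,0,0,0,-0.7,0,0,0,0,0,0,-0.9,0,0,0,0,0,0,-1.0,0,0,0,0,0,0,-1.1,0,0,0]'

```text
time: 4.93
position: [0.5848, -0.1766, 0.1274]
tool_rot: [-0.1, 0.995, 0.0, 0.0]
ft_force: [-1.5, 1.7, 9.7]
grip_width: 0.0005
grip_force: 5.0
```

Request:
send_rows --moves '[0,0,0,-0.15,0,0,0,0,0,0,-0.15,0,0,0,0,0,0,-0.15,0,0,0,0,0,0,0.5,0,0,0,0,0,0,4,0,0,0]'

```text
time: 5.35
position: [0.5815, -0.175, 0.1629]
tool_rot: [-0.1, 0.995, 0.003, -0.004]
ft_force: [0.6, -0.6, -0.4]
grip_width: 0.0007
grip_force: 0.0
```

Run:
```python
from h import *
goto([-46,-14.8,250],1.286,-5)
```

```text
shift cm [-6.69  6.88  8.21] turn -0.288 t 5.35 F [ 0.6 -0.6 -0.4]
```

Request:
send_rows --moves '[0.5,0,0,4,0,0,-0.1,0.5,-0.8,0.8,7.8,0,0,-0.2,0.5,-3.4,3.4,7.8,0,0,-0.288,0.5,-6.3,6.3,7.8,0,0,-0.288,0.5,-7,6.7,7.8,0,0,-0.288]'

```text
time: 5.77
position: [0.5094, -0.1049, 0.2456]
tool_rot: [0.043, 0.999, 0.002, -0.003]
ft_force: [-1.0, 0.1, -0.1]
grip_width: 0.026
grip_force: 0.0
```

Request:
send_rows --moves '[0.5,0,0,0,0,0,0,0.5,0,0,0,0,0,0]'

```text
time: 5.93
position: [0.5155, -0.1099, 0.246]
tool_rot: [0.044, 0.999, -0.001, 0.001]
ft_force: [1.0, -0.1, 0.6]
grip_width: 0.0385
grip_force: 0.0
```

Run:
```python
from h import *
goto([-46,-14.8,166.5],1.286,-5)
o=monitor.get_obs(); print(o['grip_width'])
c=shot('wrist'); cv2.imwrite('pics/w.png',c['pixels'])
print(proj(c,toW([[-46,-14.8,166.5],[-26,-21,166.5],[-32,20,93.5]])).round())
for n,c in (('wrist',c),('side',shot('side'))):
    C=toC(cloud(c))*1000;x,y,z=C[...,0],C[...,1],C[...,2]
    Q=C[(x>-95)&(x<-8)&(y>-50)&(y<50)&(z>160)&(z<180)]
    print(n,len(Q))
    if len(Q)>5:
        r=cv2.minAreaRect(Q[:,:2].astype(np.float32)); print(r,cv2.boxPoints(r).round().tolist(),Q.mean(0),np.percentile(Q[:,2],[50,95]))
    k=C[(x>20)&(x<150)&(abs(y)<170)&(z>100)&(z<140)]; print('lid',len(k),np.median(k[:,2]) if len(k) else 0)
```

```text
shift cm [-0.09  0.37 -8.45] turn -0.001 t 5.9333 F [ 1.  -0.1  0.6]
0.038470401967630095
[[248. 204.]
 [247. 228.]
 [283. 184.]]
wrist 630
((-42.42923355102539, -12.23294448852539), (10.998154640197754, 44.78094482421875), 71.30897521972656) [[-65.0, -10.0], [-23.0, -25.0], [-19.0, -14.0], [-62.0, 0.0]] [-45.61543653 -11.30008556 168.14053533] [169.14448582 171.31373066]
lid 7593 111.9679872399502
side 74
((-44.801734924316406, -14.667173385620117), (11.420600891113281, 47.31541442871094), 68.4986572265625) [[-69.0, -11.0], [-25.0, -29.0], [-21.0, -18.0], [-65.0, -1.0]] [-44.80700405 -15.86683293 168.61787825] [169.42243769 173.83822707]
lid 4531 113.86924843673073
```

View pics/w.png

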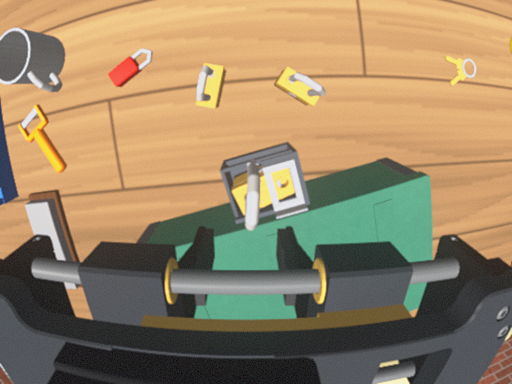

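The wrist view shows the lid shut, with the tab's slot at (283,185) and the shackle bow running (252,165)–(250,225) between the fingers. Taking bow middle (-44.5,-13.3) and t≈1.26, I'm descending.

Run:
```python
from h import *
goto([-44.5,-13.3,166.5],1.26,-5)
```

```text
shift cm [-0.07  0.64 -8.41] turn -0.026 t 6.0333 F [ 0.7 -0.7 -0.6]
```

Request:
send_rows --moves '[0.5,-0.05,0.65,-2,0,0,-0.026,0.5,-0.05,0.65,-4,0,0,-0.026,0.5,-0.05,0.65,-6,0,0,-0.026,0.5,-0.05,0.65,-7.5,0,0,-0.026,0.5,-0.05,0.65,-8.4,0,0,-0.026]'

```text
time: 6.45
position: [0.5148, -0.1041, 0.1591]
tool_rot: [0.057, 0.998, 0.0, -0.001]
ft_force: [0.0, -0.2, 0.4]
grip_width: 0.0436
grip_force: 0.0
```

Request:
send_rows --moves '[0.3,0,0,0,0,0,0,0.2,0,0,0,0,0,0,0,0,0,0,0,0,0,0,0,0,0,0,0,0,0,0,0,0,0,0,0]' --grip_force 10

```text
time: 6.87
position: [0.5149, -0.1036, 0.1622]
tool_rot: [0.057, 0.998, -0.0, 0.001]
ft_force: [-0.3, 0.0, -0.5]
grip_width: 0.018
grip_force: 0.0
```

Run:
```python
from h import *
o=monitor.get_obs(); print(o['grip_width'],o['grip_force'],toC(o['position'])*1000,yawy(o['tool_rot'])-YAW,o['ft_force'],o['moment'])
```

```text
0.01797770340571891 0.0 [-45.16460568 -12.24818816 162.22680996] 1.2599950243491511 [-0.27202577  0.01997277 -0.48314701] [-0.03116355 -0.0371019   0.00418717]
```

Request:
send_rows --moves '[0,0,0,0,0,0,0,0,0,0,0,0,0,0,0,0,0,0,0,0,0]' --grip_force 10

```text
time: 7.12
position: [0.5146, -0.1036, 0.162]
tool_rot: [0.057, 0.998, -0.0, 0.001]
ft_force: [0.1, -0.3, 3.5]
grip_width: 0.0106
grip_force: 10.0
```

Run:
```python
from h import *
o=monitor.get_obs(); print(o['grip_width'],o['grip_force'],toC(o['position'])*1000,yawy(o['tool_rot'])-YAW,o['ft_force'],o['moment'])
# swing about heel: chest heel from pose, end angles
p=toC(o['position'])[:2]*1000; a=yawy(o['tool_rot'])-YAW
heel=p-20*np.array([-np.sin(a),np.cos(a)]); print('heel',heel)
ts=np.arange(a,.159,-.1); ts=np.append(ts,.16)
q=np.array([heel+20*np.array([-np.sin(t),np.cos(t)]) for t in ts]); d=(q-q[0])/10@RC[:2,:2].T
for t,v in zip(ts,d): print(round(t,2),round(t-a,2),v.round(2))
```

```text
0.010641246394466827 9.980221828445792 [-45.44283901 -12.27478322 162.00571374] 1.2600969691063428 [ 0.13374369 -0.33731884  3.51381624] [-0.15048294  0.09466588 -0.05007409]
heel [-26.40043918 -18.38927489]
1.26 0.0 [0. 0.]
1.16 -0.1 [0.03 0.2 ]
1.06 -0.2 [0.08 0.39]
0.96 -0.3 [0.16 0.58]
0.86 -0.4 [0.25 0.76]
0.76 -0.5 [0.35 0.92]
0.66 -0.6 [0.48 1.08]
0.56 -0.7 [0.61 1.23]
0.46 -0.8 [0.77 1.36]
0.36 -0.9 [0.93 1.47]
0.26 -1.0 [1.1  1.57]
0.16 -1.1 [1.29 1.65]
0.16 -1.1 [1.29 1.65]
```

Request:
send_rows --moves '[0,0.05,0.2,0,0,0,-0.1,0,0.1,0.4,0,0,0,-0.2,0,0.15,0.6,0,0,0,-0.3,0,0.25,0.75,0,0,0,-0.4,0,0.35,0.9,0,0,0,-0.5]'

```text
time: 7.53
position: [0.5182, -0.0941, 0.162]
tool_rot: [0.304, 0.953, 0.0, 0.001]
ft_force: [0.6, 0.6, 3.6]
grip_width: 0.0105
grip_force: 10.0
```

Request:
send_rows --moves '[0,0.1,0.15,0,0,0,-0.1,0,0.25,0.3,0,0,0,-0.2,0,0.4,0.45,0,0,0,-0.3,0,0.4,0.45,0,0,0,-0.3]'

```text
time: 7.87
position: [0.5227, -0.0894, 0.162]
tool_rot: [0.442, 0.897, 0.001, 0.001]
ft_force: [0.8, 0.2, 3.9]
grip_width: 0.0107
grip_force: 10.0
```

Run:
```python
from h import *
o=monitor.get_obs(); print(o['grip_width'],o['grip_force'],toC(o['position'])*1000,yawy(o['tool_rot'])-YAW,o['ft_force'],o['moment'])
for n in('top','side'):
    c=shot(n);C=toC(cloud(c))*1000;x,y,z=C[...,0],C[...,1],C[...,2];hsv=cv2.cvtColor(c['pixels'],cv2.COLOR_BGR2HSV)
    br=C[(cv2.inRange(hsv,(15,80,80),(35,255,255))>0)&(x>-70)&(x<0)&(y>-50)&(y<50)&(abs(z-84)<5)]
    print(len(br))
    if len(br)>5: r=cv2.minAreaRect(br[:,:2].astype(np.float32)); print('brass top',r,cv2.boxPoints(r).round().tolist())
    uv=proj(c,toW([-32,0,110]))[0]; print(uv)
    if n=='side':
        u,v=uv.astype(int); cv2.imwrite('pics/s2.png',cv2.resize(c['pixels'][v-40:v+35,u-50:u+50],(800,600),interpolation=cv2.INTER_CUBIC))
```

```text
0.010725265440724826 9.98220769688487 [-3.47944058e+01  1.31143929e-01  1.61990100e+02] 0.4584866146840861 [0.79882125 0.21454463 3.94013745] [ 0.02647327 -0.12880038  0.02934164]
0
[287.9108973  184.26428327]
146
brass top ((-32.17998504638672, -3.8063583374023438), (41.96185302734375, 68.60541534423828), 14.325589179992676) [[-61.0, 24.0], [-44.0, -42.0], [-3.0, -32.0], [-20.0, 35.0]]
[253.30254874 231.13014926]
```

View pics/s2.png

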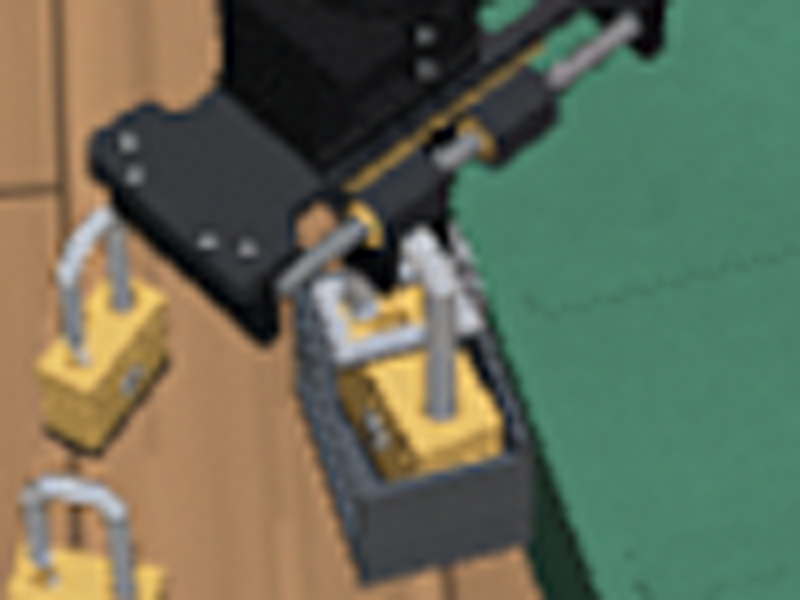

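The side crop shows the toe leg over the tab's eye. The toe hole is visible at about (400,313), the heel leg base at (440,410) and the brass top edges at (345,375)–(395,470). I'll measure the padlock's yaw from these and check with the wrist camera.

Run:
```python
from h import *
c=shot('side')
k=np.array([[400,313],[440,412],[345,375],[395,470],[470,350],[505,430]])/8+[203,191]-.44
P=toC(plane(c,k,.084))*1000; print(P.round(1))
for a,b in((2,3),(4,5),(1,0)):
    d=P[min(a,b) if a!=1 else 0]-P[max(a,b) if a!=1 else 1]; print('t',np.arctan2(-d[0],d[1]).round(3))
w=shot('wrist'); uv=proj(w,toW([-32,0,90]))[0]; print(uv)
u,v=uv.astype(int); y0=max(0,v-45);x0=max(0,u-60)
print(x0,y0); cv2.imwrite('pics/w2.png',cv2.resize(w['pixels'][y0:y0+90,x0:x0+120],(800,600),interpolation=cv2.INTER_CUBIC))
```

```text
[[-27.7  22.9  84. ]
 [-26.1 -21.   84. ]
 [-53.4   3.1  84. ]
 [-47.6 -39.3  84. ]
 [ -8.7   0.8  84. ]
 [ -6.9 -34.5  84. ]]
t 0.135
t 0.052
t 0.036
[247.07090747 211.99947507]
187 166
```

View pics/w2.png

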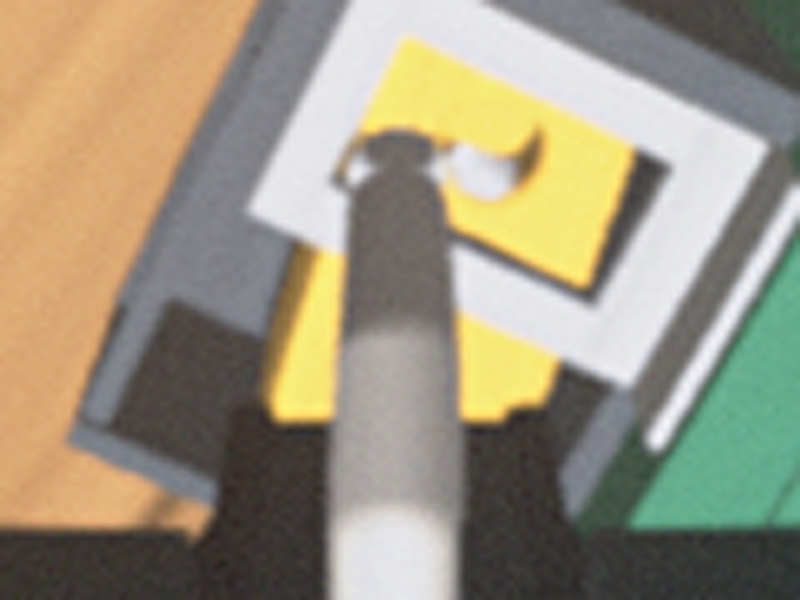

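The wrist crop shows the tab's eye (slot corners (405,35), (665,160), (590,295)), the toe tip at (395,150) and the padlock's toe hole with its right rim at (540,160), centred near (490,165). Converting these to positions.

Run:
```python
from h import *
w=shot('wrist')
f=lambda k,h: toC(plane(w,np.array(k)/6.667+[187,166]-.42,h/1000))[:,:2]*1000
print('slot corners',f([[405,35],[665,160],[590,295]],93.5).round(1))
print('toe',f([[395,150]],98).round(1))
print('hole L/C/R',f([[445,170],[490,165],[542,155]],84).round(1))
print('body corners low L,R',f([[300,250],[265,415],[555,370],[545,400]],84).round(1))
o=monitor.get_obs();p=toC(o['position'])[:2]*1000;t=yawy(o['tool_rot'])-YAW
print(p,t,'toe by arm',p+20*np.array([-np.sin(t),np.cos(t)]))
```

```text
slot corners [[-47.2  30.7]
 [-14.   30.9]
 [-13.9  12.5]]
toe [[-42.9  19.4]]
hole L/C/R [[-34.5  16. ]
 [-30.   19. ]
 [-25.   22.8]]
body corners low L,R [[-45.6  -0.8]
 [-40.  -22.4]
 [-10.5  -1. ]
 [ -9.7  -5.1]]
[-35.30092305  -0.14807559] 0.4621755715621147 toe by arm [-44.21885267  17.75361515]
```

Request:
send_rows --moves '[0,0.15,0.1,0,0,0,-0.1,0,0.35,0.2,0,0,0,-0.2,0,0.55,0.3,0,0,0,-0.317,0,0.55,0.3,0,0,0,-0.317,0,0.55,0.3,0,0,0,-0.317]' --grip_force 25

```text
time: 8.53
position: [0.5281, -0.0867, 0.1621]
tool_rot: [0.577, 0.817, 0.001, 0.001]
ft_force: [1.0, 2.1, 6.1]
grip_width: 0.0103
grip_force: 25.0
```

Run:
```python
from h import *
o=monitor.get_obs();p=toC(o['position'])[:2]*1000;t=yawy(o['tool_rot'])-YAW
print(p,t,'toe by arm',p+20*np.array([-np.sin(t),np.cos(t)]),o['ft_force'],o['moment'])
w=shot('wrist'); uv=proj(w,toW([-32,10,90]))[0]; print(uv)
u,v=uv.astype(int); y0=max(0,v-45);x0=max(0,u-60)
print(x0,y0); cv2.imwrite('pics/w3.png',cv2.resize(w['pixels'][y0:y0+90,x0:x0+120],(800,600),interpolation=cv2.INTER_CUBIC))
```

```text
[-28.89473274   1.7336734 ] 0.14488525746966469 toe by arm [-31.78231055  21.52412298] [1.02513267 2.12479849 6.10881132] [ 0.36532684 -0.19361857  0.0043221 ]
[241.2831845  200.52084158]
181 155
```

View pics/w3.png

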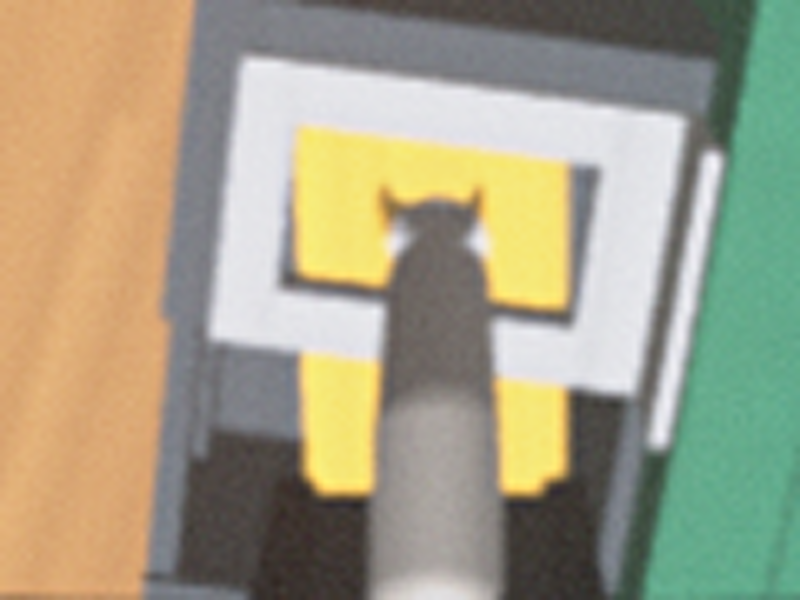

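The crop shows the toe at (438,215) centred between the hole's rims (380 and 483) and on the padlock body (300–570), square to the tool. Pressing down.

Request:
send_rows --moves '[0,0,0,0,0,0,0,0,0,0,-0.3,0,0,0,0,0,0,-0.6,0,0,0,0,0,0,-0.9,0,0,0,0,0,0,-1.2,0,0,0]' --grip_force 50

```text
time: 9.0
position: [0.5284, -0.0867, 0.1502]
tool_rot: [0.577, 0.817, 0.001, 0.001]
ft_force: [0.2, 1.5, 7.7]
grip_width: 0.0093
grip_force: 50.0
```

Request:
send_rows --moves '[0,0,0,-0.2,0,0,0,0,0,0,-0.4,0,0,0,0,0,0,-0.6,0,0,0,0,0,0,-0.6,0,0,0]'

```text
time: 9.33
position: [0.5283, -0.0864, 0.1443]
tool_rot: [0.577, 0.817, 0.001, 0.001]
ft_force: [1.9, 3.1, 9.9]
grip_width: 0.0097
grip_force: 50.0
```

Force is only 10 N at 17.7 mm down, and the toe is past z=84, so it's in the hole. Continuing in small steps.

Request:
send_rows --moves '[0,0,0,-0.15,0,0,0,0,0,0,-0.3,0,0,0,0,0,0,-0.4,0,0,0,0,0,0,-0.4,0,0,0]'

```text
time: 9.67
position: [0.5283, -0.086, 0.141]
tool_rot: [0.577, 0.817, 0.001, 0.001]
ft_force: [0.8, 4.2, 10.8]
grip_width: 0.0098
grip_force: 50.0
```

Request:
send_rows --moves '[0,0,0,-0.1,0,0,0,0,0,0,-0.2,0,0,0,0,0,0,-0.25,0,0,0,0,0,0,-0.25,0,0,0]'

```text
time: 10.0
position: [0.5286, -0.0867, 0.1381]
tool_rot: [0.577, 0.817, 0.001, 0.002]
ft_force: [0.9, 2.9, 8.2]
grip_width: 0.01
grip_force: 50.0
```

Request:
send_rows --moves '[0,0,0,-0.1,0,0,0,0,0,0,-0.15,0,0,0,0,0,0,-0.15,0,0,0]'

```text
time: 10.25
position: [0.5286, -0.0867, 0.1364]
tool_rot: [0.577, 0.817, 0.001, 0.002]
ft_force: [2.6, 2.0, 6.9]
grip_width: 0.0096
grip_force: 50.0
```

Request:
send_rows --moves '[0.15,0,0,0,0,0,0,0.3,0,0,0,0,0,0,0.4,0,0,0,0,0,0,0.4,0,0,0,0,0,0,0.4,0,0,0,0,0,0]'

```text
time: 10.67
position: [0.5264, -0.0867, 0.1347]
tool_rot: [0.577, 0.817, -0.0, -0.001]
ft_force: [-1.0, 0.1, 0.4]
grip_width: 0.0309
grip_force: 0.0
```

Request:
send_rows --moves '[0.4,0,0,1,0,0,0,0.4,0,0,3,0,0,0,0.4,0,0,6,0,0,0,0.4,0,0,9,0,0,0,0.4,0,0,12,0,0,0]'

```text
time: 11.08
position: [0.5266, -0.0866, 0.2568]
tool_rot: [0.577, 0.817, -0.0, -0.001]
ft_force: [0.4, 0.8, -0.9]
grip_width: 0.0348
grip_force: 0.0
```

Request:
send_rows --moves '[0.4,-4,0,1,0,0,0,0.4,-7,0,1,0,0,0,0.4,-10,0,1,0,0,0,0.4,-10,0,1,0,0,0,0.4,-10,0,1,0,0,0]'

```text
time: 11.5
position: [0.4257, -0.0864, 0.266]
tool_rot: [0.578, 0.816, 0.0, 0.0]
ft_force: [0.7, -0.3, 0.1]
grip_width: 0.0347
grip_force: 0.0
```

Run:
```python
from h import *
o=monitor.get_obs(); print(o['position'],o['ft_force'],o['time'])
for n in('side','wrist','top'):
    c=shot(n);C=toC(cloud(c))*1000;x,y,z=C[...,0],C[...,1],C[...,2]
    Q=C[(x>-60)&(x<-6)&(y>-45)&(y<45)&(z>115)&(z<185)]; print(n,len(Q))
    if len(Q)>5:
        B=Q[Q[:,2]>np.percentile(Q[:,2],90)-8]; r=cv2.minAreaRect(B[:,:2].astype(np.float32));print(r,np.percentile(Q[:,2],[50,90,97]))
    k=C[(x>20)&(x<150)&(abs(y)<170)&(z>100)&(z<140)]; print('lid',len(k),np.median(k[:,2]) if len(k) else 0)
    if n=='side': u,v=proj(c,toW([-32,0,100]))[0].astype(int); cv2.imwrite('pics/s3.png',cv2.resize(c['pixels'][v-60:v+60,u-80:u+80],(800,600),interpolation=cv2.INTER_CUBIC))
```

```text
[ 0.42567667 -0.08640499  0.26596606] [ 0.6767911  -0.28924888  0.10589098] 11.5
side 89
((-28.774717330932617, -1.4274730682373047), (11.541484832763672, 38.528968811035156), 14.513612747192383) [142.69780779 149.499015   150.91530488]
lid 4678 113.87539260618684
wrist 564
((-27.400836944580078, 1.9724082946777344), (10.86581802368164, 42.01404571533203), 10.587145805358887) [142.87940967 147.22334934 147.91646299]
lid 14506 112.06069604558499
top 0
lid 3412 113.97115406327339
```

View pics/s3.png

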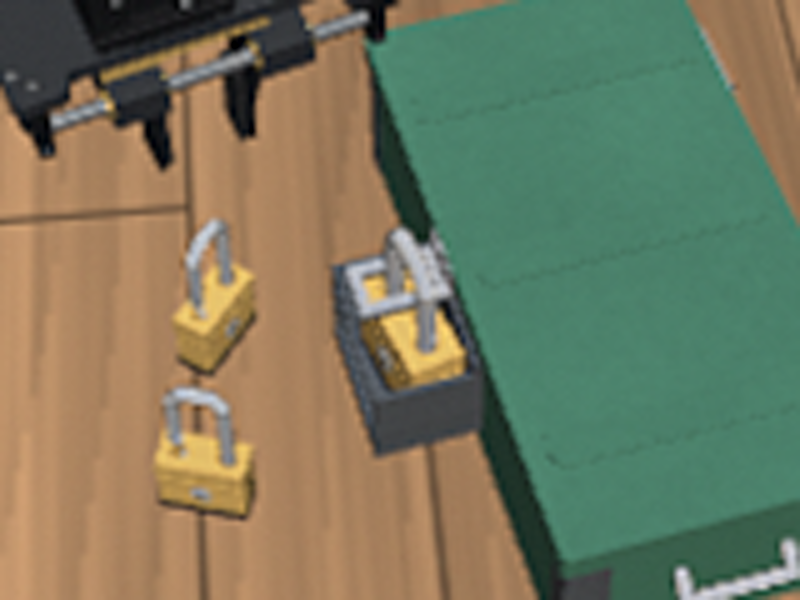

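The crop shows the shackle down through the tab's eye at (415,265). The bow axis is at about 142.5 mm, where the latched rest is 143. The lid is shut at 113, and the gripper is clear.

```bash
python3 -c "
from rig import workorder; print(workorder.hand_in())"
```

```text
the job is handed in; nothing more can be done
None
```

The lid is fully shut and the padlock's shackle is latched through the tab's eye, staying down by itself with nothing touching it; I handed the job in at about 12 s of the 64 s allowed.

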